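# Drive a tight dowel out of a bearing block

### The job

The steel dowel is stuck in the bore of the bearing block on the stand: with the slim drift from the rack, push it right through from the open side of the block until it drops out into the catch trough. Then draw the drift out and lay it back on the rack where it came from, level across both rests of its empty place. Leave the stout drift, which is too thick for the bore, in its place and do not disturb the other things on the desk.

Things in the scene. Friction and masses are not known exactly. Their poses are not given: they have to be found in the camera images.
- stand: Press-out stand, fixed. Origin on the desk under the block's centre, z up. A grey column on a 120 x 230 mm base plate carries an aluminium bearing block, 60 mm wide (x; 74 with ribs), 70 mm long (y -35 to +35), top 142 mm above the desk (screw heads to 150). A round bore of 21.5 mm runs through it along the stand's y. The dowel must leave along -y; the +y side is clear.
- bore_entry (a point): Centre of the bore's open mouth (small chamfer) on the block's +y face, the side away from the trough, 110 mm above the desk; axes as the stand's.
- bore_exit (a point): Centre of the bore's other mouth, on the -y (trough) face. A sprung shoe in the bore's roof, 5 to 41 mm inward of this mouth, makes the dowel tight: about 8 to 18 N to slide it. With the dowel gone the shoe leaves 7.7 mm of room above the bore's axis.
- trough_floor (a point): Middle of the floor of the open steel catch trough, which starts at the block's -y face: 126 mm long (y), 52 mm wide inside, floor 82 mm and side walls 105 mm above the desk.
- dowel: The stuck plain dark steel dowel, 20 mm diameter, 60 mm long, about 90 g; origin at its centre, y axis along its length. At the start one end is flush with the block's trough-side face and the other lies 10 mm inside the open mouth. Lying in the trough its centre is 92 mm above the desk.
- rack: Wooden drift rack, fixed, 200 (x) x 100 (y) mm, base 12 mm thick; origin on the desk under its middle. Bars at y = -35 and +35 mm, 10 mm thick, 60 mm free between, each carry black V rests at x = -50 and +50 mm, 46 mm wide at the mouth, tops 54 mm up. A drift lies along y in a pair of rests, handle axis 45 mm above the desk, handle centre midway between the bars, tip to -y. Which drift has which place varies.
- slim_drift: The slim drift, the tool to use: 200 mm long, about 120 g; round black handle 20 mm diameter, 110 mm long, then a steel shank 13 mm diameter, 90 mm long, with a slightly tapered flat tip. Origin at the handle's centre, y along the drift; tip at y = -145 mm, rear end at +55 mm; balances about 17 mm tipward of the origin. It lies loose in its rests.
- slim_drift_grip (a point): Centre of the slim drift's handle (on its axis); axes as the drift's.
- slim_drift_tip (a point): Centre of the slim drift's tip face, 9 mm across; axes as the drift's.
- stout_drift_grip (a point): Centre of the handle of the stout drift: same handle and length, but its shank is 26 mm in diameter, too thick for the bore. Stays in its rests.
- tweezers_mid (a point): Bystander: blue tweezers, 120 mm, lying between stand and rack.
- side_cutters_mid (a point): Bystander: red-handled side cutters, 124 mm, lying at the right of the stand.
- flux_jar_mid (a point): Bystander: small jar with orange lid, 41 mm wide, 50 mm high, farther back; point at mid-height.
- white_bottle_mid (a point): Bystander: white squeeze bottle, 32 mm wide, 114 mm high, farther back; point 50 mm up.
- marker_pen_mid (a point): Bystander: white and blue marker pen, 127 mm, lying at the far right.
Not all that is in view belongs to the job. What is shaped like the slim_drift but orange is not meant.

How it is judged (in metres and radians):
On the way, in this order (a step that is already met when the one before it is completed fails the run):
1. the slim drift is in the bore from the open side and has pushed the dowel half-way out (y of slim_drift_tip in the frame of stand between -0.05 and 0.005 m and x of slim_drift_tip in the frame of stand between -0.01 and 0.01 m and z of slim_drift_tip in the frame of stand between 0.1 and 0.12 m and y of slim_drift_grip in the frame of stand above 0.05 m and y of dowel in the frame of stand below -0.025 m), for 0.05 s.
2. the dowel has dropped into the trough (y of dowel in the frame of stand below -0.06 m and z of dowel in the frame of stand below 0.1 m), for 0.1 s.
At the end, for the whole second after the job is handed in: The dowel lies at rest in the catch trough, wholly out of the bore. The slim drift lies at rest in its pair of rests on the rack: handle centre within 12 mm across and 22 mm lengthways of the middle of the rests, 38 to 51 mm above the desk, parallel to the rests within 0.1 rad (either way round) (all of step 2 and x of dowel in the frame of stand between -0.03 and 0.03 m and y of dowel in the frame of stand above -0.165 m and z of dowel in the frame of stand above 0.082 m and linear speed of each of dowel, slim_drift below 0.03 m/s and (x of slim_drift_grip in the frame of rack between -0.062 and -0.038 m or x of slim_drift_grip in the frame of rack between 0.038 and 0.062 m) and y of slim_drift_grip in the frame of rack between -0.022 and 0.022 m and z of slim_drift_grip in the frame of rack between 0.038 and 0.051 m and angle between the y axis of slim_drift_grip and the y axis of rack, either way round below 0.1 rad); the robot touches nothing.
It fails at once if the stout drift is moved more than 20 mm (distance of stout_drift_grip from where it was at the start of the episode above 0.02 m).
It fails at once if a bystander on the desk is moved more than 30 mm (distance of any of tweezers_mid, side_cutters_mid, flux_jar_mid, white_bottle_mid, marker_pen_mid from where it was at the start of the episode above 0.03 m).
It also fails if it takes over 53 s, if anything falls off the work surface, if the arm or the gripper's body presses on something with over 40 N, if the wrist force passes 120 N, or if a joint passes its speed limit or range.

### The arm

A 6-joint arm with a two-finger parallel gripper is mounted at the origin on a cart in front of the work surface, level with it; the furniture and walls round the work are solid. World frame = base frame: x ahead of the robot, y to its left, z up, the work surface at z = 0. Lengths are in mm, angles in degrees, forces in N, time in s.
With the tool pointing down it reaches from about 275 to 875 mm from the base axis. Payload 12.5 kg.
Tool frame: the origin (TCP) lies midway between the tips of the shut fingers; the grasp point (between the pads) lies 19 mm behind it; z points along the fingers, y is the line along which they close (so a half turn about z gives the same grasp; the last joint's range is limited). The gripper opens to 85 mm and grips with 20 to 120 N. Pads are 22 mm wide; open, the fingers measure 114 mm over their backs; the gripper's body (76 mm by 85 mm) begins 54 mm behind the grasp point. The pads swing forward as they close: fully open they stand 13 mm farther back than shut.
Start: joints at [66.486, 20.094, 94.641, -0, 65.266, -4.847], TCP at [176.005, 521.063, 231.29] pointing down, gripper open.
Joint ranges: [-157.81, 157.81], [-45, 120.19], [0.68, 151.7], [-89.99, 269.99], [4.06, 180], [-164.3, 164.3]. Speed limits (degrees/s): [127.2, 127.2, 159.86, 180, 180, 180].

### API

Orientations are given as a 3x3 rotation matrix whose columns are the frame's x, y, z axes.
In Python, from bench import ctrl gives the robot as it stands.
- The arm moves only by the tool apply_moves, never from a script. Its argument "steps" is a list of rows, each an object with "slide": the shift along the tool's x, y, z in mm, a list of three; "rot": the turn, a rotation vector about the tool's x, y, z in rad, a list of three; "hand": the closure, from -1 (fully open) to 1 (shut). In form: [{"slide": [tx, ty, tz], "rot": [ax, ay, az], "hand": hand}, ...]. A call has 1 to 20 rows; each row shifts and turns the commanded pose from where the row before left it, along the tool's axes as they then stand; what a row does not reach is not made up. A row lasts 1/8 s, in which the tool goes at most 62.5 mm and 10.7 degrees, less where a joint would pass 70% of its speed; a pose out of reach is approached as far as the arm can. A call with a gripper value outside its range is refused whole. The fingers move at their own pace and stop on an object; "newtons" is the grip in N (left out, the last holds). Time passes only in rows, so rows that do not move let the fingers close. It gives the time, the measured TCP pose, the force, the opening and the grip force at its end, in the units of the state.
- ctrl.sense(): the state, without advancing time (a new reading comes with each control period).
- ctrl.camera(name): name is "side" or "top"; returns a dict with "img" (384x512x3 uint8, red, green, blue), "mtx" (3x3 intrinsics, pixels), "R" (3x3) and "t" (3): a world point X has camera coordinates R X + t. Camera axes: x right, y down, z forward; pixel columns grow to the right and rows downward; lengths in mm; the calibration is good to about 2 mm. A picture is of the moment at which its call begins. There is no depth.
- ctrl.job_done(): hands the job in; it is judged then, once.
The state is a dict: "time": time; "q": joint angles; "dq": joint speeds; "joint_efforts": joint torques, N m; "ee_pos": TCP position; "tcp_rot": TCP orientation; "contact_force": force on the tool from outside, world axes, zero at the start; "moment": the same for the moment, N m; "gripper_width": finger opening in mm; "finger_force": force on a finger pad.
Only numpy, scipy, OpenCV 4.12 (cv2) and the standard library are available. Lean on these libraries where they do the work, as an engineer would, in place of code of your own. Each camera call takes 0.05 s, during which the arm holds its last target. There are 200 camera calls.

## Working session

There is one attempt and no reset: what is moved stays moved. The work goes in short steps, Python scripts to look and compute and a tool call to move; the robot and the scene stay as the last step left them, time stands still between calls to the robot, and variables do not carry over. Pictures are saved under pics/ and viewed, at most 10 in all, crops included, and the job is handed in when it is done.

Besides the shell and the picture viewer there is one more tool, called after ">>>" in YAML: its name, and indented under it one key for each argument. apply_moves: Moves the arm, as the interface text tells. Its arguments: {"type":"object","properties":{"steps":{"type":"array"},"newtons":{"type":"number"}},"required":["steps"]}

```bash
mkdir -p pics
python3 - <<'E'
from bench import ctrl
import cv2,numpy as np
s=ctrl.sense();print(s)
for n in("side","top"):
    c=ctrl.camera(n);np.savez(n+"0.npz",**c);cv2.imwrite(f"pics/{n}0.png",c["img"][:,:,::-1])
    print(n,c["mtx"],c["R"],c["t"],-c["R"].T@c["t"])
E
```

```text
{'time': 0.0, 'q': array([ 6.64869852e+01,  2.01230309e+01,  9.46801709e+01, -1.03637955e-03,
        6.52672183e+01, -4.84822559e+00]), 'dq': array([-0.08473597, -0.02278732,  0.05802361,  0.01259874,  0.04011044,
        0.02364363]), 'joint_efforts': array([-3.53809912e-03, -5.06100833e+01, -2.91409045e+01, -2.88477740e-04,
        4.60385898e-03, -2.96926328e-05]), 'ee_pos': array([175.85976927, 520.74157335, 230.74955764]), 'tcp_rot': array([[-9.47409534e-01,  3.20023356e-01, -4.75278374e-04],
       [ 3.20023697e-01,  9.47408860e-01, -1.13356659e-03],
       [ 8.75151590e-05, -1.22605213e-03, -9.99999245e-01]]), 'contact_force': array([-0.31404754, -0.3839975 ,  0.15314459]), 'moment': array([-0.04891437, -0.01256916, -0.0049577 ]), 'finger_force': 0.0, 'gripper_width': 84.92801331776705}
side [[421.01317228   0.         264.26085756]
 [  0.         421.01317228 190.29594931]
 [  0.           0.           1.        ]] [[ 8.32595571e-01 -5.53881361e-01 -2.29279277e-04]
 [-2.38516433e-01 -3.58164715e-01 -9.02678208e-01]
 [ 4.99894515e-01  7.51620565e-01 -4.30316162e-01]] [-487.0150971   232.71082592 1055.08616047] [ -66.4398158  -979.42423463  663.97195635]
top [[374.20530453   0.         257.20302108]
 [  0.         374.20530453 186.01103106]
 [  0.           0.           1.        ]] [[-0.01625814 -0.99985928  0.00413374]
 [-0.98794862  0.01542774 -0.15401138]
 [ 0.15392593 -0.00658786 -0.98806043]] [  76.131895    633.69920676 1459.67347496] [ 402.61842174   75.96076183 1539.52777589]
```

View pics/side0.png

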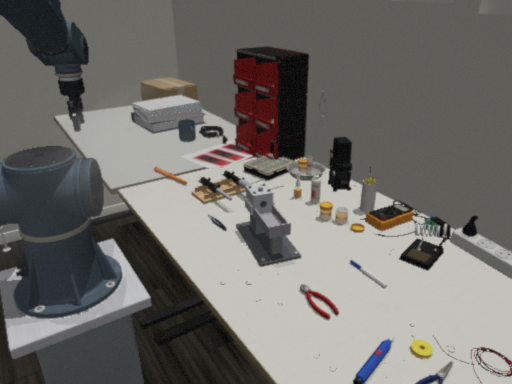

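View pics/top0.png

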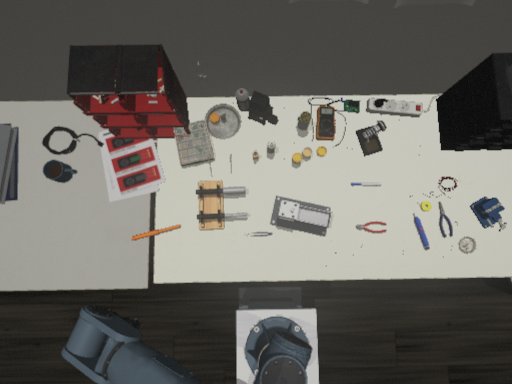

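The side view shows the rack at about (222,190) and the stand at about (265,225). In the top view they are at about (211,205) and (300,215). Both drifts lie tip toward -y (right in the top view). There are three candidates in the top view:
- The upper drift, shank at about (234,190), which looks thicker.
- The lower drift, shank at about (236,216), which looks thinner.
- The orange bar at about (157,232), which is not meant.

I'll enlarge to confirm which is the slim one.

Run:
```python
import cv2,numpy as np
a=np.load("top0.npz")["img"][170:245,190:340,::-1]
b=np.load("side0.npz")["img"][165:270,185:310,::-1]
cv2.imwrite("pics/cropt.png",cv2.resize(a,None,fx=5.3,fy=5.3,interpolation=cv2.INTER_CUBIC))
cv2.imwrite("pics/crops.png",cv2.resize(b,None,fx=5.5,fy=5.5,interpolation=cv2.INTER_CUBIC))
```

```text
(no output)
```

View pics/cropt.png

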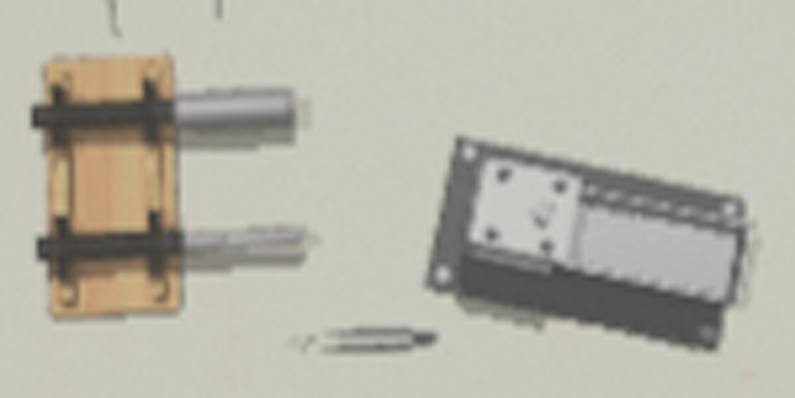

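View pics/crops.png

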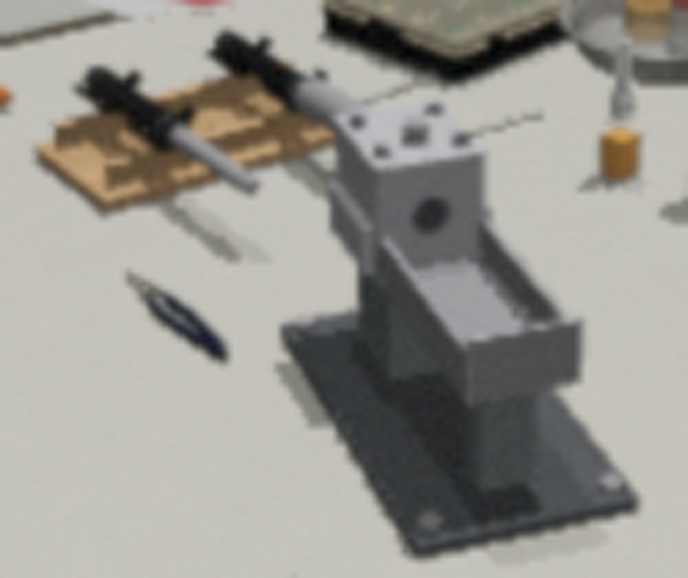

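The crops confirm it. The slim drift is the lower one, nearer the robot: top crop handle (110,247), shank (245,242), about 13 mm thick. The upper one has the thick shank. The dowel end shows in the bore at side crop (430,214), which is full-image (263.2,203.9). Next I'll measure.

```bash
cat > h.py <<'E'
import cv2,numpy as np
def ray(c,uv,z):
    uv=np.atleast_2d(np.asarray(uv,float)); d=np.c_[uv,np.ones(len(uv))]@np.linalg.inv(c["mtx"]).T@c["R"]
    o=-c["R"].T@c["t"]; return (o+d*((z-o[2])/d[:,2])[:,None])[:,:2]
def proj(c,X):
    p=np.atleast_2d(X)@c["R"].T+c["t"]; p=p@c["mtx"].T; return p[:,:2]/p[:,2:]
def rect(c,mask,z):
    cs,_=cv2.findContours(mask.astype(np.uint8),cv2.RETR_EXTERNAL,cv2.CHAIN_APPROX_NONE)
    k=max(cs,key=cv2.contourArea)[:,0]; r=cv2.minAreaRect(ray(c,k,z).astype(np.float32)); return r,len(k),k.min(0),k.max(0)
E
python3 - <<'E'
from h import *
t=dict(np.load("top0.npz"));s=dict(np.load("side0.npz"))
im=t["img"];hsv=cv2.cvtColor(im,cv2.COLOR_RGB2HSV);H,S,V=[hsv[...,i].astype(int) for i in range(3)]
yy,xx=np.mgrid[:384,:512]
roi=(xx>190)&(xx<235)&(yy>170)&(yy<235)
rk=roi&(S>70)&(V>90)
rk=cv2.morphologyEx(rk.astype(np.uint8),cv2.MORPH_CLOSE,np.ones((9,9)))
print("rack",rect(t,rk,12))
cr=lambda p:np.array(p)/5.3+[190,170]-0.4
print("rack crop corners",ray(t,cr([(45,60),(172,55),(182,310),(53,317)]),12))
roi=(xx>265)&(xx<340)&(yy>190)&(yy<240)
print("rows through block/trough V at col"); 
print("base corners",ray(t,cr([(460,137),(745,200),(718,350),(430,287)]),10))
print("block top",ray(t,cr([(485,155),(583,177),(568,270),(470,247)]),142))
print("trough",ray(t,cr([(588,185),(745,228),(728,305),(572,265)]),105))
g=cv2.cvtColor(s["img"],cv2.COLOR_RGB2GRAY).astype(int)
print(g[197:211,255:272])
w=np.clip(95-g[197:212,256:272],0,None);Y,X=np.mgrid[197:212,256:272]
c=((X*w).sum()/w.sum(),(Y*w).sum()/w.sum());print("dowel px",c,"bore_exit",ray(s,[c],110))
# drift dark handles
for lab,r0,r1 in(("stout",180,200),("slim",208,225)):
    m=(V<60)&(xx>190)&(xx<230)&(yy>=r0)&(yy<r1)
    cols=[x for x in range(195,228) if m[:,x].any()]
    print(lab,cols[0],cols[-1],[round(float(np.mean(np.where(m[:,x])[0])),1) for x in cols],[int(m[:,x].sum()) for x in cols])
print(V[206:226,188:256:1][:, [8,16,20,38,42,46,50,54,56,57,58,59,60,61,62]])
print(V[216:219,192:204])
E
```

```text
rack (((567.04931640625, 258.04071044921875), (197.40716552734375, 96.83196258544922), 2.166466236114502), 138, array([199, 181], dtype=int32), array([223, 229], dtype=int32))
rack crop corners [[665.71671492 309.97505105]
 [668.13676899 210.87604566]
 [469.86468102 203.57832211]
 [466.12350094 302.25238655]]
rows through block/trough V at col
base corners [[ 600.29935685  -12.67707725]
 [ 547.66676124 -232.18108416]
 [ 432.90821245 -206.17126304]
 [ 484.47229107   13.18954702]]
block top [[570.0878954  -22.4573239 ]
 [553.30685122 -91.49026866]
 [487.76318722 -78.7198555 ]
 [505.02788132 -10.18580317]]
trough [[ 551.39802012  -99.36188366]
 [ 518.31686672 -212.09965594]
 [ 463.03069054 -197.27583453]
 [ 493.57288495  -85.82233804]]
[[ 98  99 100  99  99  99  97 101  97  98  97  98  98  98 100  99 101]
 [ 97  99  98  98  99  97 101  97  97  95  97  96  98  98  98 100 101]
 [ 98 100  98  99  98 100  98  95  95  99  97  99  97  99 100  97  99]
 [ 97  98  99  99 100  98  95  91  88  90  93  97  97 100  98  97  99]
 [ 97  99  99  99  97  94  83  64  54  56  70  86  98  98  98  97 101]
 [ 99  99 101 101  96  85  60  46  41  44  52  73  94  98  97  99  98]
 [ 99  99  95  98  92  74  51  46  42  42  48  69  90  94  98  96  99]
 [ 98  96  98  99  89  59  47  42  46  43  52  74  93  97  96  99  98]
 [ 96  97  97  97  89  64  47  44  45  47  63  86  97  97 101  97  93]
 [ 99  99  97  99  94  77  59  53  55  64  81  94  97  97  99  97  93]
 [104 101 101  97  98  92  81  75  78  86  96  98  98  97  98  96  91]
 [126 109 101 100  98  96  95  96  95  97  97  98  98  97  99  97  92]
 [136 128 106  98  97  95  97  98  97  99  99  96  97  97  98  97  89]
 [103 137 126 103  98  98  97  99  98  98  99  99  99  99  98  95  91]]
dowel px (np.float64(263.0075), np.float64(203.731875)) bore_exit [[524.55156104 -84.33032769]]Traceback (most recent call last):
  File "<stdin>", line 24, in <module>
IndexError: list index out of range
```

Run:
```python
from h import *
t=dict(np.load("top0.npz"));g=cv2.cvtColor(t["img"],cv2.COLOR_RGB2GRAY).astype(int)
for lab,r0,r1 in(("slim",210,222),("stout",185,197)):
    sub=g[r0:r1]; w=np.clip(90-sub,0,None); out=[]
    for x in range(196,224):
        if w[:,x].sum()>80: out.append((x,(w[:,x]*np.arange(r0,r1)).sum()/w[:,x].sum()))
    print(lab,np.round(out,1).tolist())
print(g[208:224,224:252])
print(g[214:220,192:204])
cr=lambda p:np.array(p)/5.3+[190,170]-0.4
print(ray(t,cr([(37,248),(183,243),(305,238)]),45))
```

```text
slim [[201.0, 215.9], [202.0, 216.2], [203.0, 216.8], [204.0, 216.5], [205.0, 216.5], [206.0, 216.5], [207.0, 216.5], [210.0, 216.1], [211.0, 216.0], [212.0, 216.2], [213.0, 216.0], [214.0, 215.8], [215.0, 215.7], [216.0, 215.6], [217.0, 215.9], [218.0, 215.0], [219.0, 215.7], [220.0, 216.9]]
stout [[199.0, 191.9], [200.0, 191.4], [201.0, 191.7], [202.0, 192.6], [203.0, 192.1], [204.0, 191.7], [205.0, 191.7], [206.0, 191.8], [207.0, 191.7], [208.0, 191.7], [209.0, 191.7], [210.0, 191.6], [211.0, 191.6], [215.0, 191.1], [216.0, 191.1], [217.0, 190.3], [218.0, 191.0], [219.0, 192.3]]
[[198 199 198 198 199 198 198 198 198 199 198 199 198 198 199 198 199 199
  199 198 200 197 198 198 199 198 197 199]
 [199 198 198 198 199 198 199 198 198 197 198 199 198 198 198 199 199 198
  199 198 200 198 199 199 199 199 198 199]
 [191 198 198 198 199 200 198 198 198 199 197 197 197 198 199 198 197 197
  198 198 198 198 199 198 199 199 198 198]
 [182 198 198 198 199 199 199 198 198 198 198 199 198 198 198 198 197 199
  197 199 198 198 198 198 198 199 198 199]
 [177 198 199 199 199 199 198 198 198 199 1
[... 1056 characters left out ...]
198 198 198 199 199 198 197
  198 199 199 197 199 199 199 198 199 199]
 [152 198 199 199 198 199 199 199 198 198 197 198 199 199 199 199 199 199
  200 199 199 199 199 199 199 199 199 197]
 [164 197 198 198 199 198 199 198 197 198 199 197 198 198 198 199 198 198
  198 198 198 198 199 199 200 199 199 199]]
[[198 198 198 199 186 157 143  99  88  63  64  73]
 [197 199 197 198 174  80  76  73  76  70  70  70]
 [198 197 198 198 173  77  81  76  81  72  72  72]
 [199 198 198 198 174  82  79  72  77  69  69  67]
 [198 198 198 198 176  94  67  70  73  62  64  66]
 [198 197 198 200 189 160 138  89  81  64  65  74]]
[[516.58353107 309.78039056]
 [518.59504906 199.9393224 ]
 [520.89751646 108.03012003]]
```

>>> apply_moves:
  steps:
    - {"slide": [0,0,0],"rot": [0,0,0.151],"hand": -1}
    - {"slide": [0,0,0],"rot": [0,0,0.151],"hand": -1}
    - {"slide": [0,0,0],"rot": [0,0,0.151],"hand": -1}
    - {"slide": [0,0,0],"rot": [0,0,0.151],"hand": -1}
    - {"slide": [0,0,0],"rot": [0,0,0.151],"hand": -1}
    - {"slide": [0,0,0],"rot": [0,0,0.151],"hand": -1}
    - {"slide": [0,0,0],"rot": [0,0,0.151],"hand": -1}
    - {"slide": [0,0,0],"rot": [0,0,0.151],"hand": -1}
    - {"slide": [0,0,0],"rot": [0,0,0],"hand": -1}

```text
time: 1.23
ee_pos: [175.9, 520.9, 231.0]
tcp_rot: [[-0.038, 0.999, -0.0], [0.999, 0.038, -0.001], [-0.001, -0.0, -1.0]]
contact_force: [-0.2, -1.3, -0.6]
gripper_width: 85.5
finger_force: 0.0
```

>>> apply_moves:
  steps:
    - {"slide": [-30.9,36.8,0],"rot": [0,0,0],"hand": -1}
    - {"slide": [-30.9,36.8,10],"rot": [0,0,0],"hand": -1}
    - {"slide": [-30.9,36.8,10],"rot": [0,0,0],"hand": -1}
    - {"slide": [-30.9,36.8,10],"rot": [0,0,0],"hand": -1}
    - {"slide": [-30.9,36.8,10],"rot": [0,0,0],"hand": -1}
    - {"slide": [-30.9,36.8,10],"rot": [0,0,0],"hand": -1}
    - {"slide": [-30.9,36.8,10],"rot": [0,0,0],"hand": -1}
    - {"slide": [-30.9,36.8,10],"rot": [0,0,0],"hand": -1}
    - {"slide": [-31.1,36.6,20],"rot": [0,0,0],"hand": -1}
    - {"slide": [0,0,0],"rot": [0,0,0],"hand": -1}
    - {"slide": [0,0,0],"rot": [0,0,0],"hand": -1}

```text
time: 2.6
ee_pos: [516.7, 255.4, 141.3]
tcp_rot: [[-0.039, 0.999, -0.001], [0.999, 0.039, -0.0], [0.0, -0.001, -1.0]]
contact_force: [0.3, 0.4, 0.1]
gripper_width: 86.1
finger_force: 0.0
```

Run:
```python
from bench import ctrl
from h import *
S=ctrl.sense();print(S["ee_pos"])
c=ctrl.camera("side")
p=proj(c,[[517.3,255.3,45]])[0];print(p)
a=c["img"][130:220,170:290,::-1]
cv2.imwrite("pics/s1.png",cv2.resize(a,None,fx=6,fy=6,interpolation=cv2.INTER_CUBIC))
```

```text
[516.6779817  255.40706066 141.2758827 ]
[208.24791152 183.85593706]
```

View pics/s1.png

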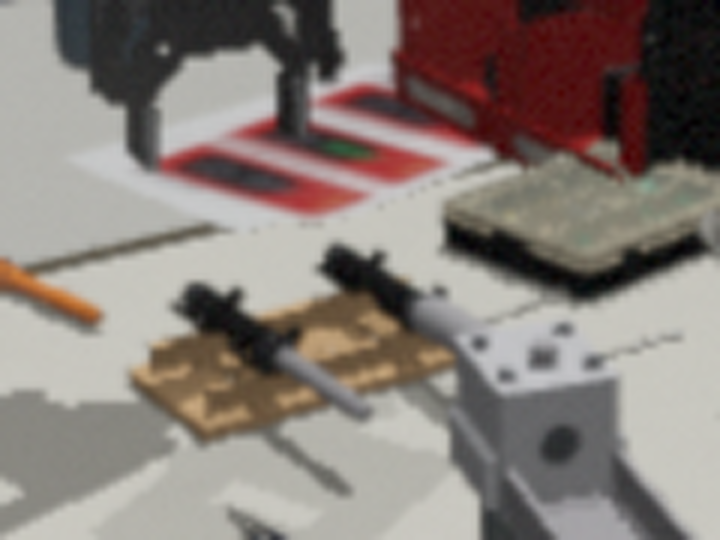

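The fingers straddle the handle in the crop at about (232,322), which is pixel (208.7,183.7) and agrees with my projection (208.2,183.9). Descending and gripping.

>>> apply_moves:
  steps:
    - {"slide": [0,0,30],"rot": [0,0,0],"hand": -1}
    - {"slide": [0,0,30],"rot": [0,0,0],"hand": -1}
    - {"slide": [0,0,30],"rot": [0,0,0],"hand": -1}
    - {"slide": [0,0,15],"rot": [0,0,0],"hand": -1}
    - {"slide": [0,0,10],"rot": [0,0,0],"hand": -1}
    - {"slide": [0,0,0],"rot": [0,0,0],"hand": -1}
    - {"slide": [0,0,0],"rot": [0,0,0],"hand": 1}
    - {"slide": [0,0,0],"rot": [0,0,0],"hand": 1}
    - {"slide": [0,0,0],"rot": [0,0,0],"hand": 1}
    - {"slide": [0,0,0],"rot": [0,0,0],"hand": 1}
    - {"slide": [0,0,0],"rot": [0,0,0],"hand": 1}
    - {"slide": [0,0,0],"rot": [0,0,0],"hand": 1}
    - {"slide": [0,0,0],"rot": [0,0,0],"hand": 1}
    - {"slide": [0,0,0],"rot": [0,0,0],"hand": 1}
  newtons: 90

```text
time: 4.4
ee_pos: [519.6, 255.6, 27.5]
tcp_rot: [[-0.037, 0.999, 0.006], [0.999, 0.037, 0.002], [0.001, 0.006, -1.0]]
contact_force: [8.7, -0.1, 1.3]
gripper_width: 17.3
finger_force: 87.8
```

>>> apply_moves:
  steps:
    - {"slide": [0,2,0],"rot": [0,0,0],"hand": 1}
    - {"slide": [0,0,-10],"rot": [0,0,0],"hand": 1}
    - {"slide": [0,0,-20],"rot": [0,0,0],"hand": 1}
    - {"slide": [0,0,-25],"rot": [0,0,0],"hand": 1}
    - {"slide": [0,0,-25],"rot": [0,0,0],"hand": 1}
    - {"slide": [0,0,-20],"rot": [0,0,0],"hand": 1}
    - {"slide": [0,0,0],"rot": [0,0,0],"hand": 1}
    - {"slide": [0,0,0],"rot": [0,0,0],"hand": 1}

```text
time: 5.4
ee_pos: [518.7, 255.1, 126.0]
tcp_rot: [[-0.037, 0.999, -0.001], [0.999, 0.037, -0.0], [-0.0, -0.001, -1.0]]
contact_force: [0.0, 0.2, -1.9]
gripper_width: 17.4
finger_force: 88.2
```

Run:
```python
from bench import ctrl
from h import *
S=ctrl.sense();print(S["ee_pos"],S["tcp_rot"],S["gripper_width"])
R=S["tcp_rot"];g=S["ee_pos"]-19*R[:,2]
o=[]
for n,b in(("side",(150,240,170,290)),("top",(170,245,190,310))):
    c=ctrl.camera(n);np.savez(n+"1.npz",**c)
    print(n,"grip",proj(c,g),"tip pred",proj(c,g-145*R[:,0]))
    a=c["img"][b[0]:b[1],b[2]:b[3],::-1]
    o.append(cv2.resize(a,None,fx=3.4*1,fy=3.4,interpolation=cv2.INTER_CUBIC))
cv2.imwrite("pics/lift.png",np.vstack(o))
```

```text
[518.67127268 255.1430152  125.97747611] [[-3.70923849e-02  9.99311672e-01 -5.80183037e-04]
 [ 9.99311813e-01  3.70922409e-02 -2.57120827e-04]
 [-2.35423555e-04 -5.89320987e-04 -9.99999799e-01]] 17.403686861186223
side grip [[206.95467511 157.26940044]] tip pred [[229.07523664 170.5686889 ]]
top grip [[207.07580948 213.61545981]] tip pred [[245.94173175 211.55639678]]
```

View pics/lift.png

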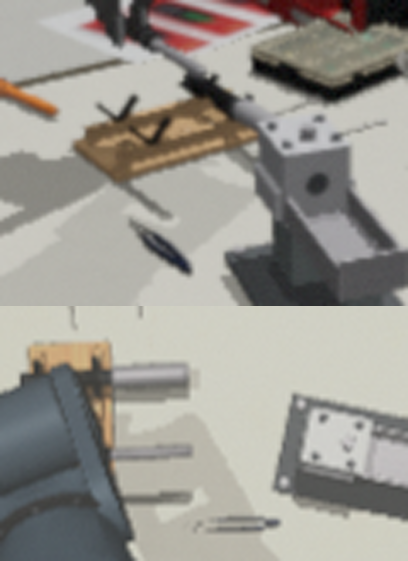

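In the side part of the crop the drift is held with its tip at (208,78), full-image about (231.2,172.9). In the top part the tip is at full-image about (246.3,212.3). Its rests are empty and the stout drift is undisturbed. I'll measure the tip more exactly.

Run:
```python
from h import *
s=dict(np.load("side1.npz"));t=dict(np.load("top1.npz"))
np.set_printoptions(linewidth=200)
g=lambda c:cv2.cvtColor(c["img"],cv2.COLOR_RGB2GRAY).astype(int)
print(g(s)[160:180,210:238]);print(g(t)[206:220,222:252])
```

```text
[[ 29  43  42  39  41  51  62  61  70  75  85  97 109 118 135 151 167 176 180 182 182 176 167 159 151 148 152 165]
 [ 38  41  41  37  56  87 100  92  83  83  84  89  95  98 105 111 120 136 151 165 177 181 186 189 189 189 191 193]
 [ 92  57  33  37  78 117 132 132 108  95  93  93  93  97 101 105 110 116 121 126 144 166 186 195 198 197 198 194]
 [162 117  61  54  72 100 116 128 126 109 111 103  98 103 108 113 119 120 129 145 166 182 190 191 195 190 196 197]
 [195 179 138 115  74  80  93 106 118 130 135 125 122 129 119 127 135 154 171 185 193 196 193 181 195 196 197 196]
 [200 199 193 182 138 131 135 128 103 111 126 135 149 154 147 166 178 186 194 198 198 197 197 195 196 197 196 197]
 [201 200 200 198 194 193 195 180 123  97 104 116 132 144 163 183 186 184 195 198 198 197 197 197 196 197 195 197]
 [200 198 195 198 196 189 196 190 167 141 116 102 109 122 137 152 164 177 191 195 197 197 197 196 197 196 196 196]
 [198 194 183 196 197 197 196 196 194 187 169 139 104  98 112 128 139 156 173 188 194 196 197 196 197 197 197 196]
 [198 196 196 196 197 197 198 197 196 196 193 184 151 115  95 102
[... 2223 characters left out ...]
129 129 128 125 127 138 137 136 139 154 153 152 151 151 154 165 182 183 184 183 183]
 [ 90 138 149 151 154 152 152 150 152 159 158 157 155 159 166 167 167 169 182 182 182 183 183 183 185 183 183 184 184 183]
 [ 99 161 181 180 181 183 181 181 182 182 182 181 181 182 181 182 183 182 183 182 181 182 183 183 184 183 182 183 184 182]
 [ 97 154 181 181 181 181 182 181 182 181 181 182 181 182 183 183 182 183 184 183 181 183 183 183 183 183 183 183 183 183]
 [ 84 133 171 181 182 182 182 182 181 181 182 182 182 181 183 182 183 183 184 181 181 181 182 183 183 183 182 183 182 184]
 [ 71 110 159 181 181 182 182 181 181 181 181 182 182 180 182 181 182 183 183 181 183 183 183 182 182 184 183 182 182 183]]
```

>>> apply_moves:
  steps:
    - {"slide": [0,0,0],"rot": [0,0,0.136],"hand": 1}
    - {"slide": [0,0,0],"rot": [0,0,0.136],"hand": 1}
    - {"slide": [-24,28,0],"rot": [0,0,0],"hand": 1}
    - {"slide": [-24,28,0],"rot": [0,0,0],"hand": 1}
    - {"slide": [-26,26,15],"rot": [0,0,0],"hand": 1}
    - {"slide": [0,0,20],"rot": [0,0,0],"hand": 1}
    - {"slide": [0,0,0],"rot": [0,0,0],"hand": 1}
    - {"slide": [0,0,0],"rot": [0,0,0],"hand": 1}
    - {"slide": [0,0,0],"rot": [0,0,0],"hand": 1}

```text
time: 6.62
ee_pos: [581.8, 164.7, 92.1]
tcp_rot: [[0.232, 0.973, 0.001], [0.973, -0.232, 0.0], [0.0, 0.001, -1.0]]
contact_force: [-0.2, 0.2, -1.3]
gripper_width: 17.5
finger_force: 88.2
```

Run:
```python
from bench import ctrl
from h import *
np.set_printoptions(linewidth=200)
S=ctrl.sense();print(S["ee_pos"],S["tcp_rot"])
R=S["tcp_rot"];g=S["ee_pos"]-17.5*R[:,2]
o=[]
for n,b in(("side",(160,240,200,310)),("top",(175,245,225,335))):
    c=ctrl.camera(n);np.savez(n+"2.npz",**c)
    print(n,"grip",proj(c,g),"tip pred",proj(c,g-145*R[:,0]),"shank start",proj(c,g-55*R[:,0]))
    a=c["img"][b[0]:b[1],b[2]:b[3],::-1]
    o.append(cv2.resize(a,None,fx=3.9,fy=3.9,interpolation=cv2.INTER_CUBIC))
cv2.imwrite("pics/pre.png",np.vstack(o))
```

```text
[581.81969643 164.6747318   92.07673732] [[ 2.32210748e-01  9.72664856e-01  1.11636537e-03]
 [ 9.72665391e-01 -2.32211104e-01  1.98664161e-04]
 [ 4.52466081e-04  1.03971800e-03 -9.99999357e-01]]
side grip [[236.48685764 171.36941189]] tip pred [[250.08574136 188.56440921]] shank start [[241.3592969  177.53032787]]
top grip [[231.85821903 197.59551051]] tip pred [[268.68226816 205.73513476]] shank start [[245.80071263 200.67737309]]
```

View pics/pre.png

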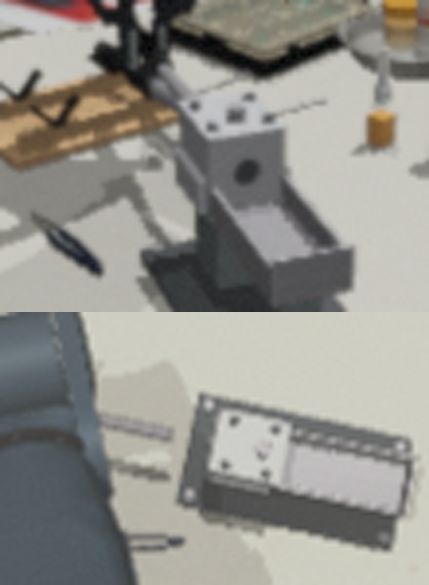

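The side crop shows the dowel end and the bore clear. In the top crop the tip is at (173,121), full-image about (269.4,206.0), which is near the prediction and in front of the mouth. Next I'll check lateral alignment with intensity profiles across the block, trough and shank.

Run:
```python
from h import *
np.set_printoptions(linewidth=220)
t=dict(np.load("top2.npz"));s=dict(np.load("side2.npz"))
O=np.array([530.5,-50.5]);yv=np.array([.2322,.9727]);xv=np.array([.9727,-.2322])
def prof(c,ys,z,xs,y=True):
    g=cv2.cvtColor(c["img"],cv2.COLOR_RGB2GRAY).astype(np.float32)
    r=[]
    for x in xs:
        P=np.array([[*(O+x*xv+yy*yv),z] for yy in ys]);p=proj(c,P).astype(np.float32)
        r.append(cv2.remap(g,p[:,0:1],p[:,1:2],cv2.INTER_LINEAR).mean())
    return np.round(r).astype(int)
xs=np.arange(-50,51,2)
print(xs)
print("blocktop z142 ",prof(t,np.arange(-15,16,3),142,xs))
print("blocktop y+20..30",prof(t,np.arange(18,32,2),142,xs))
print("blocktop y-30..-20",prof(t,np.arange(-30,-17,2),142,xs))
print("trough top z105",prof(t,np.arange(-140,-60,5),105,xs))
print("trough floor82",prof(t,np.arange(-140,-60,5),82,xs))
print("base z10 y+45..",prof(t,np.arange(40,52,2),10,np.arange(-70,71,2)))
print("shank",prof(t,np.arange(85,130,4),109.6,np.arange(-20,21,1)))
print("shank tip end along y",[int(prof(t,[y],109.6,[-1])[0]) for y in range(60,90)])
# side: face y=-35: vertical extents & horizontal
g=cv2.cvtColor(s["img"],cv2.COLOR_RGB2GRAY).astype(np.float32)
print("sideface horiz z120-135",prof_:=[int(np.mean([cv2.remap(g,*[p[:,i:i+1].astype(np.float32) for i in(0,1)],cv2.INTER_LINEAR).mean() for z in (122,128,134) for p in [proj(s,[[*(O+x*xv-35*yv),z]])]])) for x in xs])
w=np.clip(93-g[199:208,258:268],0,None);Y,X=np.mgrid[199:208,258:268]
c=((X*w).sum()/w.sum(),(Y*w).sum()/w.sum());d=ray(s,[c],110)[0]-O;print("exit in stand frame x,y",d@xv,d@yv)
```

```text
[-50 -48 -46 -44 -42 -40 -38 -36 -34 -32 -30 -28 -26 -24 -22 -20 -18 -16 -14 -12 -10  -8  -6  -4  -2   0   2   4   6   8  10  12  14  16  18  20  22  24  26  28  30  32  34  36  38  40  42  44  46  48  50]
blocktop z142  [ 81  81  80  80  90 108 122 124 122 131 155 178 192 195 194 197 200 203 203 202 197 191 189 189 193 197 199 199 200 201 203 204 204 204 201 198 197 198 199 192 174 149 124 113 122 144 169 189 201 204 204]
blocktop y+20..30 [ 73  73  73  76  86 105 118 120 119 129 150 166 169 160 156 164 179 192 200 204 205 205 205 205 205 204 204 204 204 204 204 203 194 183 166 156 154 160 176 177 167 145 120 113 119 142 169 189 202 204 204]
blocktop y-30..-20 [ 82  82  81  80  87  96 102 105 108 123 147 165 170 169 164 171 184 194 201 204 204 202 201 201 201 202 201 199 199 200 202 204 201 191 179 164 160 167 176 180 169 148 124 113 121 144 169 189 201 204 204]
trough top z105 [ 84  83  83  83  83  83  83  81  84 100 128 152 170 179 183 185 186 186 187 187 188 188 187 188 188 189 190 190 190 189 189 189 182 169 151 130 114 117 129 135 135 125 113 110 109 109 112 126 152 176 194]
tr
[... 495 characters left out ...]
1 170 189 200 204 204 204]
shank [184 183 182 182 181 181 180 177 173 166 158 151 143 137 135 135 139 144 148 150 151 152 152 153 155 158 163 168 172 176 178 180 180 180 180 180 180 181 181 181 181]
shank tip end along y [156, 163, 170, 177, 178, 179, 180, 180, 181, 181, 181, 180, 174, 168, 162, 157, 152, 148, 143, 141, 143, 145, 148, 150, 150, 151, 151, 151, 151, 150]
sideface horiz z120-135 [101, 105, 111, 109, 105, 99, 91, 85, 82, 82, 86, 92, 99, 102, 102, 103, 103, 103, 103, 103, 102, 102, 100, 99, 98, 97, 97, 99, 99, 100, 101, 102, 102, 102, 102, 102, 101, 102, 104, 117, 136, 164, 184, 196, 198, 198, 198, 198, 198, 197, 198]
exit in stand frame x,y 1.9243317103459932 -33.538570973924976
```

>>> apply_moves:
  steps:
    - {"slide": [0,2.5,1],"rot": [0,0,0],"hand": 1}
    - {"slide": [-10,0,0],"rot": [0,0,0],"hand": 1}
    - {"slide": [-12,0,0],"rot": [0,0,0],"hand": 1}
    - {"slide": [-8,0,0],"rot": [0,0,0],"hand": 1}
    - {"slide": [-6,0,0],"rot": [0,0,0],"hand": 1}
    - {"slide": [-5,0,0],"rot": [0,0,0],"hand": 1}
    - {"slide": [-4,0,0],"rot": [0,0,0],"hand": 1}
    - {"slide": [0,0,0],"rot": [0,0,0],"hand": 1}
    - {"slide": [0,0,0],"rot": [0,0,0],"hand": 1}
  newtons: 110

```text
time: 7.85
ee_pos: [573.6, 120.0, 90.3]
tcp_rot: [[0.233, 0.973, 0.0], [0.973, -0.233, 0.0], [0.0, 0.0, -1.0]]
contact_force: [-0.5, -0.4, -2.2]
gripper_width: 17.0
finger_force: 107.5
```

>>> apply_moves:
  steps:
    - {"slide": [-4,0,0],"rot": [0,0,0],"hand": 1}
    - {"slide": [-4,0,0],"rot": [0,0,0],"hand": 1}
    - {"slide": [-4,0,0],"rot": [0,0,0],"hand": 1}
    - {"slide": [-4,0,0],"rot": [0,0,0],"hand": 1}
    - {"slide": [0,0,0],"rot": [0,0,0],"hand": 1}

```text
time: 8.48
ee_pos: [570.4, 105.5, 90.7]
tcp_rot: [[0.233, 0.972, 0.002], [0.972, -0.233, 0.002], [0.003, 0.002, -1.0]]
contact_force: [1.8, 9.6, -2.0]
gripper_width: 16.7
finger_force: 107.7
```

>>> apply_moves:
  steps:
    - {"slide": [-4,0,0],"rot": [0,0,0],"hand": 1}
    - {"slide": [-4,0,0],"rot": [0,0,0],"hand": 1}
    - {"slide": [-4,0,0],"rot": [0,0,0],"hand": 1}
    - {"slide": [-4,0,0],"rot": [0,0,0],"hand": 1}
    - {"slide": [-4,0,0],"rot": [0,0,0],"hand": 1}
    - {"slide": [-4,0,0],"rot": [0,0,0],"hand": 1}
    - {"slide": [0,0,0],"rot": [0,0,0],"hand": 1}

```text
time: 9.35
ee_pos: [564.8, 82.0, 90.6]
tcp_rot: [[0.233, 0.972, 0.002], [0.972, -0.233, 0.002], [0.002, 0.001, -1.0]]
contact_force: [3.7, 9.4, -1.9]
gripper_width: 16.8
finger_force: 107.7
```

>>> apply_moves:
  steps:
    - {"slide": [-4,0,0],"rot": [0,0,0],"hand": 1}
    - {"slide": [-4,0,0],"rot": [0,0,0],"hand": 1}
    - {"slide": [-4,0,0],"rot": [0,0,0],"hand": 1}
    - {"slide": [-4,0,0],"rot": [0,0,0],"hand": 1}
    - {"slide": [-4,0,0],"rot": [0,0,0],"hand": 1}
    - {"slide": [-4,0,0],"rot": [0,0,0],"hand": 1}
    - {"slide": [-4,0,0],"rot": [0,0,0],"hand": 1}
    - {"slide": [-4,0,0],"rot": [0,0,0],"hand": 1}
    - {"slide": [0,0,0],"rot": [0,0,0],"hand": 1}

```text
time: 10.48
ee_pos: [556.7, 49.4, 90.3]
tcp_rot: [[0.233, 0.972, -0.0], [0.972, -0.233, -0.0], [-0.0, -0.0, -1.0]]
contact_force: [-0.4, 0.0, -1.7]
gripper_width: 17.3
finger_force: 107.7
```

Run:
```python
from bench import ctrl
from h import *
S=ctrl.sense();print(S["ee_pos"],S["contact_force"])
c=ctrl.camera("side");a=c["img"][165:245,205:305,::-1]
cv2.imwrite("pics/push.png",cv2.resize(a,None,fx=6,fy=6,interpolation=cv2.INTER_CUBIC))
```

```text
[556.67602643  49.42117633  90.27355128] [-0.35898159  0.04813057 -1.70887989]
```

View pics/push.png

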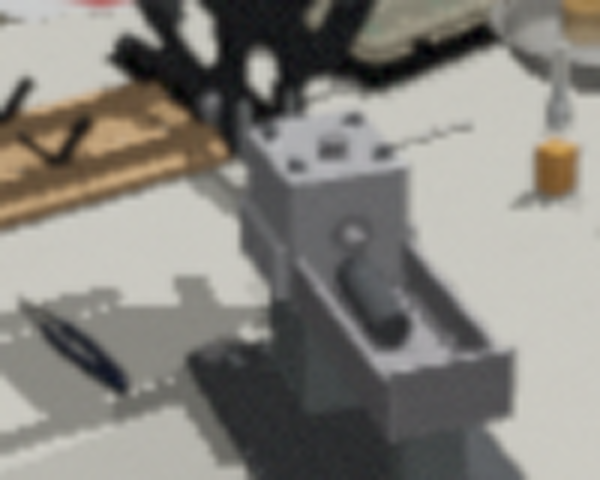

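The dowel lies in the trough: front end at crop (392,325), rear end near the block at (365,262). The drift tip shows in the mouth at (353,232). Drawing the drift out.

>>> apply_moves:
  steps:
    - {"slide": [8,0,0],"rot": [0,0,0],"hand": 1}
    - {"slide": [10,0,0],"rot": [0,0,0],"hand": 1}
    - {"slide": [10,0,0],"rot": [0,0,0],"hand": 1}
    - {"slide": [10,0,0],"rot": [0,0,0],"hand": 1}
    - {"slide": [10,0,0],"rot": [0,0,0],"hand": 1}
    - {"slide": [10,0,0],"rot": [0,0,0],"hand": 1}
    - {"slide": [10,0,0],"rot": [0,0,0],"hand": 1}
    - {"slide": [10,0,0],"rot": [0,0,0],"hand": 1}
    - {"slide": [20,0,0],"rot": [0,0,0],"hand": 1}
    - {"slide": [20,0,0],"rot": [0,0,0],"hand": 1}
    - {"slide": [0,0,0],"rot": [0,0,0],"hand": 1}
    - {"slide": [0,0,0],"rot": [0,0,0],"hand": 1}

```text
time: 12.02
ee_pos: [584.1, 164.7, 90.2]
tcp_rot: [[0.232, 0.973, -0.0], [0.973, -0.232, -0.0], [-0.0, -0.0, -1.0]]
contact_force: [0.1, 0.1, -1.2]
gripper_width: 16.8
finger_force: 107.7
```

Run:
```python
from bench import ctrl
from h import *
S=ctrl.sense();print(S["ee_pos"],S["tcp_rot"],S["contact_force"])
c=ctrl.camera("top");s=ctrl.camera("side");np.savez("top3.npz",**c);np.savez("side3.npz",**s)
O=np.array([533,-51]);yv=np.array([.2322,.9727]);xv=np.array([.9727,-.2322])
g=cv2.cvtColor(c["img"],cv2.COLOR_RGB2GRAY);
def line(c,g,ys,xs,z):
    return np.array([[int(cv2.remap(g,*[proj(c,[[*(O+x*xv+y*yv),z]])[:,i:i+1].astype(np.float32) for i in(0,1)],cv2.INTER_LINEAR)[0,0]) for x in xs] for y in ys])
np.set_printoptions(linewidth=200)
xs=range(-32,33,4);print(list(xs))
for y,l in zip(range(-165,-25,5),line(c,g,range(-165,-25,5),xs,92)):print(y,l)
R=S["tcp_rot"];G=S["ee_pos"]-17.5*R[:,2];print("tip pred top",proj(c,G-145*R[:,0]))
a=np.vstack([cv2.resize(s["img"][165:245,205:305,::-1],(500,300),interpolation=3)[:, :],cv2.resize(c["img"][185:245,240:340,::-1],(500,300),interpolation=3)])
cv2.imwrite("pics/after.png",a)
```

```text
[584.11700115 164.72650661  90.15302783] [[ 2.32418986e-01  9.72615710e-01 -3.08064220e-04]
 [ 9.72615725e-01 -2.32419050e-01 -1.92537581e-04]
 [-2.58865069e-04 -2.54878715e-04 -9.99999934e-01]] [ 0.14734042  0.12909579 -1.20479576]
[-32, -28, -24, -20, -16, -12, -8, -4, 0, 4, 8, 12, 16, 20, 24, 28, 32]
-165 [163 143 152 158 152 146 137 152 165 161 145 136 148 168 168 171 193]
-160 [126 118 127 131 126 113 100 114 132 132 117 101  99 107 120 153 163]
-155 [113 153 172 173 175 176 174 174 177 179 178 174 156 120 129 149 139]
-150 [130 169 181 185 184 186 185 187 189 189 187 187 163 121 135 145 157]
-145 [128 160 172 184 184 186 186 187 189 189 187 183 154 117 114 130 145]
-140 [107 146 175 185 185 185 186 187 188 188 188 186 165 127 121 139 127]
-135 [118 166 183 185 185 186 186 186 188 189 189 189 168 123 130 143 119]
-130 [127 168 181 185 184 187 187 187 188 189 188 189 161 115 124 130 111]
-125 [119 164 181 185 186 187 187 187 190 189 188 187 168 127 114 127 120]
-120 [113 161 182 186 186 187 187 188 189 190 190 191 174 128 125 141 123]
-115 [127 175 186 185 185 187 187 187 189 190
[... 633 characters left out ...]
 155 178 180 137  91  92 103 103 114 164 182 150 118 113 124 119]
-65 [114 165 185 173 127  92  91 102 100 118 160 171 140 113 127 142 122]
-60 [134 178 186 183 141  93  92 102 101 115 163 185 159 118 136 140 108]
-55 [131 171 180 186 146  91  90 102 104 109 161 187 156 117 114 120 112]
-50 [111 154 174 173 139  96  90 100 102 114 153 171 140 110 118 134 122]
-45 [117 161 168 166 141  95  85  94  99 111 145 164 140 107 130 146 120]
-40 [114 169 177 179 165 129 121 121 121 136 163 179 158 128 152 154 129]
-35 [ 97 162 197 201 198 193 192 195 193 195 197 200 198 194 196 194 178]
-30 [107 152 185 185 193 203 205 205 205 205 205 205 205 197 182 186 183]
tip pred top [[268.63630859 205.18953419]]
```

View pics/after.png

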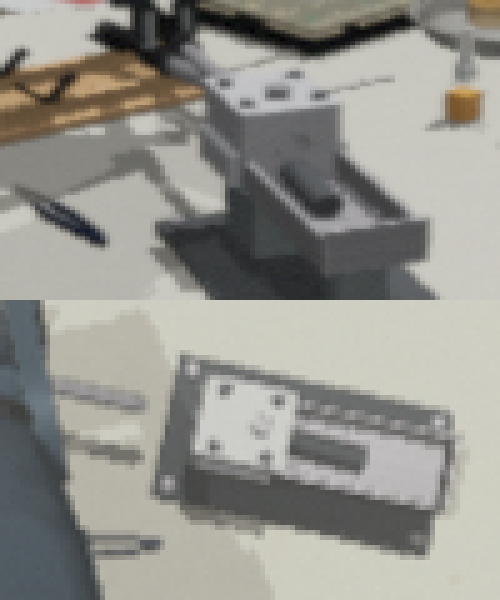

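The dowel lies flat and free in the trough, spanning y -99 to -40 (centre about -69), and the drift tip in the top view agrees with the prediction, so it has not slipped. Returning to the rack.

>>> apply_moves:
  steps:
    - {"slide": [0,0,-18],"rot": [0,0,0],"hand": 1}
    - {"slide": [0,0,-18],"rot": [0,0,0],"hand": 1}
    - {"slide": [24,-28,0],"rot": [0,0,0],"hand": 1}
    - {"slide": [24,-28,0],"rot": [0,0,0],"hand": 1}
    - {"slide": [25,-28.3,0],"rot": [0,0,0],"hand": 1}
    - {"slide": [0,0,0],"rot": [0,0,-0.136],"hand": 1}
    - {"slide": [0,0,0],"rot": [0,0,-0.136],"hand": 1}
    - {"slide": [0,0,0],"rot": [0,0,0],"hand": 1}
    - {"slide": [0,0,0],"rot": [0,0,0],"hand": 1}

```text
time: 13.25
ee_pos: [519.5, 255.2, 127.0]
tcp_rot: [[-0.034, 0.999, 0.001], [0.999, 0.034, 0.0], [0.0, 0.001, -1.0]]
contact_force: [0.6, 0.5, -1.9]
gripper_width: 17.2
finger_force: 107.9
```

>>> apply_moves:
  steps:
    - {"slide": [0,0,25],"rot": [0,0,0],"hand": 1}
    - {"slide": [0,0,25],"rot": [0,0,0],"hand": 1}
    - {"slide": [0,0,22],"rot": [0,0,0],"hand": 1}
    - {"slide": [0,0,14],"rot": [0,0,0],"hand": 1}
    - {"slide": [0,0,7],"rot": [0,0,0],"hand": 1}
    - {"slide": [0,0,4],"rot": [0,0,0],"hand": 1}
    - {"slide": [0,0,0],"rot": [0,0,0],"hand": 1}
    - {"slide": [0,0,0],"rot": [0,0,0],"hand": 1}

```text
time: 14.25
ee_pos: [519.5, 255.3, 29.8]
tcp_rot: [[-0.037, 0.999, 0.001], [0.999, 0.037, 0.0], [0.0, 0.001, -1.0]]
contact_force: [1.1, 0.5, -2.2]
gripper_width: 16.9
finger_force: 107.9
```

>>> apply_moves:
  steps:
    - {"slide": [0,0,1],"rot": [0,0,0],"hand": 1}
    - {"slide": [0,0,1],"rot": [0,0,0],"hand": 1}
    - {"slide": [0,0,0],"rot": [0,0,0],"hand": 1}
    - {"slide": [0,0,0],"rot": [0,0,0],"hand": 1}
  newtons: 30

```text
time: 14.75
ee_pos: [519.6, 255.3, 27.6]
tcp_rot: [[-0.037, 0.999, 0.001], [0.999, 0.037, 0.0], [0.0, 0.001, -1.0]]
contact_force: [0.2, -0.1, 2.1]
gripper_width: 17.0
finger_force: 108.4
```

>>> apply_moves:
  steps:
    - {"slide": [0,0,0],"rot": [0,0,0],"hand": 0.4}
    - {"slide": [0,0,0],"rot": [0,0,0],"hand": 0.2}
    - {"slide": [0,0,0],"rot": [0,0,0],"hand": -0.2}
    - {"slide": [0,0,0],"rot": [0,0,0],"hand": -0.6}
    - {"slide": [0,0,0],"rot": [0,0,0],"hand": -1}
    - {"slide": [0,0,0],"rot": [0,0,0],"hand": -1}
    - {"slide": [0,0,0],"rot": [0,0,0],"hand": -1}
    - {"slide": [0,0,0],"rot": [0,0,0],"hand": -1}
    - {"slide": [0,0,0],"rot": [0,0,0],"hand": -1}

```text
time: 15.88
ee_pos: [519.2, 255.2, 27.3]
tcp_rot: [[-0.037, 0.999, -0.0], [0.999, 0.037, -0.0], [-0.0, -0.0, -1.0]]
contact_force: [-0.2, 0.2, 0.8]
gripper_width: 85.4
finger_force: 0.0
```

Now I'll rise slowly, then move back out of view.

>>> apply_moves:
  steps:
    - {"slide": [0,0,-10],"rot": [0,0,0],"hand": -1}
    - {"slide": [0,0,-25],"rot": [0,0,0],"hand": -1}
    - {"slide": [0,0,-40],"rot": [0,0,0],"hand": -1}
    - {"slide": [0,0,-50],"rot": [0,0,0],"hand": -1}
    - {"slide": [0,0,-50],"rot": [0,0,0],"hand": -1}
    - {"slide": [31,-37,0],"rot": [0,0,0],"hand": -1}
    - {"slide": [31,-37,0],"rot": [0,0,0],"hand": -1}
    - {"slide": [31,-37,0],"rot": [0,0,0],"hand": -1}
    - {"slide": [31,-37,0],"rot": [0,0,0],"hand": -1}
    - {"slide": [31,-37,0],"rot": [0,0,0],"hand": -1}
    - {"slide": [31,-37,0],"rot": [0,0,0],"hand": -1}
    - {"slide": [31,-37,0],"rot": [0,0,0],"hand": -1}
    - {"slide": [0,0,0],"rot": [0,0,0],"hand": -1}
    - {"slide": [0,0,0],"rot": [0,0,0],"hand": -1}

```text
time: 17.62
ee_pos: [252.6, 462.3, 202.7]
tcp_rot: [[-0.037, 0.999, 0.0], [0.999, 0.037, 0.0], [0.0, 0.0, -1.0]]
contact_force: [-0.3, -0.1, -0.1]
gripper_width: 85.4
finger_force: 0.0
```

Run:
```python
from bench import ctrl
from h import *
c=ctrl.camera("top");s=ctrl.camera("side")
a=np.vstack([cv2.resize(s["img"][165:245,185:305,::-1],(450,300),interpolation=3),cv2.resize(c["img"][170:250,190:310,::-1],(450,300),interpolation=3)])
cv2.imwrite("pics/end.png",a)
for n,x in(("top",c),("side",s)):
    o=np.load(n+"0.npz")["img"];d=(cv2.absdiff(o,x["img"]).max(2)>45).astype(np.uint8)
    k,_,st,_=cv2.connectedComponentsWithStats(d);print(n,[q.tolist() for q in st[1:] if q[4]>6])
```

```text
top [[298, 211, 16, 9, 88], [94, 271, 64, 63, 1649], [67, 309, 34, 48, 941], [130, 320, 76, 64, 1595], [105, 325, 12, 12, 35], [123, 337, 4, 4, 14], [62, 341, 84, 43, 1439], [269, 341, 5, 4, 10], [115, 343, 7, 6, 28], [308, 345, 5, 4, 9], [305, 350, 11, 23, 93], [236, 369, 23, 15, 201]]
side [[0, 0, 75, 75, 1419], [59, 0, 61, 84, 2083], [0, 53, 8, 107, 487], [71, 75, 9, 2, 11], [58, 78, 71, 61, 1882], [88, 158, 9, 4, 26], [100, 167, 5, 13, 25], [261, 202, 4, 4, 15], [261, 211, 13, 13, 93], [91, 216, 7, 3, 12], [0, 221, 18, 4, 38], [7, 269, 15, 12, 78], [39, 306, 6, 2, 7]]
```

View pics/end.png

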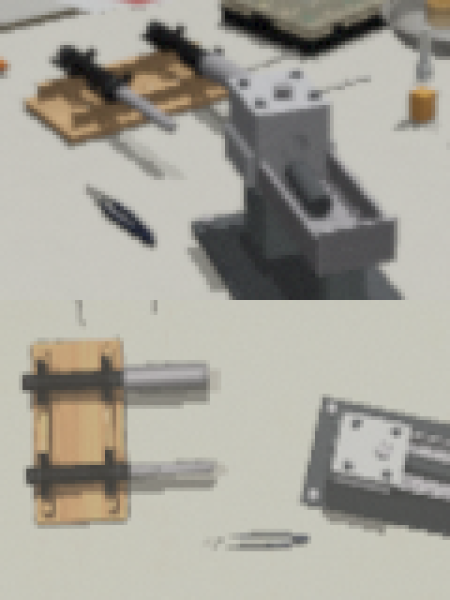

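The slim drift is back in its rests: top crop handle (78,474), tip (213,467), with no pixel difference from the start picture. The only changes in the scene are the dowel and the arm.

```bash
python3 -c "
from bench import ctrl
print(ctrl.job_done())"
```

```text
the job is handed in; nothing more can be done
None
```

I pushed the dowel out into the catch trough and laid the slim drift back level in its rests. Before and after pictures show nothing else on the desk moved, and I handed the job in at about 18 s; it gave no verdict.

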